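# Swing the bat home on the wheel-head pins

### The arm

A 6-joint arm with a two-finger parallel gripper is mounted at the origin on the work surface. World frame = base frame: x ahead of the robot, y to its left, z up, the work surface at z = 0. Lengths are in m, angles in degrees, forces in N, time in s.
With the tool pointing down it reaches from about 0.375 to 0.9 m from the base axis. Payload 3.1 kg.
Tool frame: the origin (TCP) lies on the centre line of the jaws, within the pads' length; the fingertips stand 25 mm ahead of it and the grasp point (between the pads) lies 6 mm ahead of it; z points along the fingers, y is the line along which they close (so a half turn about z gives the same grasp; the last joint's range is limited). The gripper opens to 87 mm and grips with 3 to 60 N. Pads are 19 mm wide; open, the fingers measure 117 mm over their backs; the gripper's body (75 mm by 190 mm) begins 51 mm behind the grasp point.
Start: joints at [58.528, 30.224, 82.088, -0, 67.689, -10.227], TCP at [0.226, 0.583, 0.248] pointing down, gripper open.
Joint ranges: [-176.69, 176.69], [-43.24, 126.21], [12.49, 139.97], [-82, 262], [0, 151.66], [-163.58, 163.58]. Speed limits (degrees/s): [159.86, 159.86, 180, 180, 180, 180].

### API

Orientations are given as a 3x3 rotation matrix whose columns are the frame's x, y, z axes.
In Python, from rig import read_state, capture, camera_params, hand_in gives the robot as it stands.
- The arm moves only by the tool apply_moves, never from a script. Its argument "rows" is a list of rows, each an object of numbers: "x", "y", "z": the shift along the tool's x, y, z in mm; "rx", "ry", "rz": the turn, a rotation vector about the tool's x, y, z in units of 6 degrees (1.0 is 6 degrees); "claw": the closure in counts, from 0 (fully open) to 255 (shut). A call has 1 to 10 rows; each row is the pose to reach, as a shift and turn from the pose commanded when the call began, along the tool's axes at that moment; what a row does not reach only later rows make up. A row lasts 1/8 s, in which the tool goes at most 62.5 mm and 10.7 degrees, less where a joint would pass 70% of its speed; a pose out of reach is approached as far as the arm can. A call with a gripper value outside its range is refused whole. The fingers move at their own pace and stop on an object; the grip force is fixed at half the most. Time passes only in rows, so rows that repeat a pose let the fingers close. It gives the time, the measured TCP pose, the force, the opening and the grip force at its end, in the units of the state.
- read_state(): the state, without advancing time (a new reading comes with each control period).
- capture(name): name is "scene" or "side" or "wrist"; returns (picture, depth): 400x640x3 uint8, red, green, blue; 400x640 float32, m along the optical axis (not along the pixel's ray), 0 where there is no reading.
- camera_params(name): a dict with "fx", "fy", "cx", "cy" (pixels), "D" ([k1, k2, p1, p2, k3] as OpenCV has them; the pictures are not rectified), "xyz" and "orientation" of the camera in the world. Camera axes: x right, y up, looking along -z (the intrinsics and any distortion apply to the point x, -y, -z); pixel columns grow to the right and rows downward; lengths in m; the calibration is good to about 2 mm. A picture is of the moment at which its call begins: read the wrist's pose just before it. camera_params takes no time and is no camera call; for the wrist camera it gives the pose at the moment of the call.
- hand_in(): hands the job in; it is judged then, once.
The state is a dict: "time_s": time; "joint_positions": joint angles; "qvel": joint speeds; "tau": joint torques, N m; "position": TCP position; "tcp_rot": TCP orientation; "force": force on the tool from outside, world axes, zero at the start; "moment": the same for the moment, N m; "opening": opening from 0.0 (shut) to 1.0 (fully open); "grasp_force": force on a finger pad.
Only numpy, scipy, OpenCV 4.12 (cv2) and the standard library are available. Lean on these libraries where they do the work, as an engineer would, in place of code of your own. Each camera call takes 0.05 s, during which the arm holds its last target. There are 200 camera calls.

### The job

The bat under the freshly decorated doughnut planter is hooked over only the near drive pin of the wheel-head and is riding up on the far one. Reach in under the planter's bulge and push the edge of the bat gently round the near pin, keeping it on that pin, until it drops over the far pin and lies flat and central on the wheel-head, then let go. Do not touch the planter or let it slide on the bat, and leave the other things where they stand.

Things in the scene. Friction and masses are not known exactly. Their poses are not given: they have to be found in the camera images.
- bat: round brown wooden bat, 170 mm across, 15 mm thick, 0.3 kg, upright edge. Origin: underside, centre of its 12.5 mm round hole, already over the near pin; x points from there through its middle to its slot, z up. It starts turned 0.35 to 0.70 rad anticlockwise from home about the near pin, hanging out to the left (+y), its slot end raised on top of the far pin, its left edge near home height.
- bat_mid (a point): middle of the bat's underside, 55 mm along the bat's x from the round hole; home, it lies on the centre of the wheel-head's top. To swing the bat home (clockwise) push inward on its left (+y) edge, beside this point, and let the fingertip travel with that spot of the edge in an arc round the near pin: 2 to 8 N. Pushed straight instead, it rubs along the edge and binds (20 N).
- bat_slot (a point): underside centre of the bat's slot, 19 mm long (along the bat's x), 12.5 mm wide, 110 mm along the bat's x from the round hole. It fits over the far pin with 1.5 mm of play each way; swung slowly (10 to 30 mm/s) it drops over the pin by its own weight, and then the pin stops the bat hard: do not force it (over 35 N).
- head: round aluminium wheel-head, 160 mm across, 16 mm thick; it does not turn. Origin: centre of its flat top, 170 mm above the table. x points from the near pin to the far pin, roughly away from the robot, z up. The home bat overhangs it by 5 mm. Around and below it is the wheel's grey tray, 292 mm across, its lip 24 mm below the top of the wheel-head.
- pivot_pin (a point): top of the near drive pin, the pivot: 9.5 mm thick, 10 mm high, domed, 55 mm from the wheel-head's centre on the side nearer to the robot.
- far_pin (a point): top of the far drive pin, the same size, 55 mm beyond the wheel-head's centre.
- planter: white doughnut planter with a blue wavy line and dots, loose on the middle of the bat: 200 mm across at its bulge 37 mm above its foot, 78 mm high, foot 112 mm across, 0.5 kg. It overhangs the bat by 15 mm all round, so the bat's edge is reached only with the tool leaning outward, 25 to 45 degrees from vertical. Origin: centre of its underside.
- wheel: white table-top pottery wheel, 360 by 340 mm, 125 mm high, with the tray and wheel-head on top; fixed. Origin: on the table under its centre, x roughly away from the robot.
- glaze_jar: small frosted greyish glaze jar with a broad white lid, 58 mm across, 48 mm high, standing on the wheel's far right corner. Leave it. Origin: centre of its underside.
- mini_donut: small pink-iced doughnut pot, 72 mm across, 34 mm high, on the wheel's near right corner. Leave it. Origin: centre of its underside.
- cube_blue: square white pot with a light blue rim, 65 mm cube, on the table left of the wheel. Leave it. Origin: centre of its underside.
- cube_yellow: square white pot with a yellow rim, 65 mm cube, on the table left of the wheel. Leave it. Origin: centre of its underside.
- donut_red: small red-iced doughnut pot, 84 mm across, 40 mm high, on the table right of the wheel. Leave it. Origin: centre of its underside.
- glaze_bottle: white glaze bottle with a lilac band and black cap, 48 mm across, 120 mm high, on the table right of the wheel. Leave it. Origin: centre of its underside.
- brush: flat brush 170 mm long lying on the table, near right. Leave it. Origin: centre of its underside.

How it is judged (in metres and radians):
On the way:
1. the bat is swung round the near pin to within 7 degrees of its home heading (angle between the x axis of bat and the x axis of head, either way round below 0.12 rad and horizontal distance between bat and pivot_pin below 0.006 m), for 0.02 s.
At the end, for the whole second after the job is handed in: Bat flat on the wheel-head over both pins (middle under 2 mm and slot under 2.5 mm above it, lean under 0.02 rad), middle within 4 mm of the head's centre, round hole within 4 mm of the near pin, slot within 6 mm of the far pin; planter upright within 10 mm of the bat's middle; both at rest (horizontal distance between bat_mid and head below 0.004 m and z of bat_mid in the frame of head below 0.002 m and z of bat_slot in the frame of head below 0.0025 m and angle between bat's own z axis and vertical below 0.02 rad and horizontal distance between bat and pivot_pin below 0.004 m and horizontal distance between bat_slot and far_pin below 0.006 m and horizontal distance between planter and bat_mid below 0.01 m and angle between planter's own z axis and vertical below 0.04 rad and linear speed of each of bat, planter below 0.01 m/s); the robot touches nothing.
It fails at once if the bat is taken off the near pin (its round hole more than 8 mm from it) (horizontal distance between bat and pivot_pin above 0.008 m).
It fails at once if the planter is touched by the robot (contact force between any of the arm, the fingers and planter above 0.5 N).
It fails at once if the planter slides more than 15 mm from the bat's middle or tips (horizontal distance between planter and bat_mid above 0.015 m or angle between planter's own z axis and vertical above 0.25 rad).
It fails at once if the bat is forced (pushed with more than 35 N) (contact force between any of the fingers, the arm and bat above 35 N).
It fails at once if a bystander is moved more than 20 mm (distance of any of glaze_jar, mini_donut, cube_blue, cube_yellow, donut_red, glaze_bottle, brush from where it was at the start of the episode above 0.02 m).
It also fails if it takes over 40 s, if anything falls off the work surface, if the arm or the gripper's body presses on something with over 40 N, if the wrist force passes 120 N, or if a joint passes its speed limit or range.

## Working session

There is one attempt and no reset: what is moved stays moved. The work goes in short steps, Python scripts to look and compute and a tool call to move; the robot and the scene stay as the last step left them, time stands still between calls to the robot, and variables do not carry over. Pictures are saved under pics/ and viewed, at most 10 in all, crops included, and the job is handed in when it is done.

Besides the shell and the picture viewer there is one more tool, called after "Call:" as name(argument=value, ...) on one line, values as JSON. apply_moves: Moves the arm, as the interface text tells. Its arguments: {"type":"object","properties":{"rows":{"type":"array"}},"required":["rows"]}

```bash
ls; mkdir -p pics
python3 - <<'E'
from rig import *
import cv2,numpy as np
s=read_state();print({k:np.round(v,3).tolist() for k,v in s.items()})
for n in ["scene","side"]:
    p,d=capture(n);cv2.imwrite(f"pics/{n}.png",p[:,:,::-1]);np.savez(f"pics/{n}.npz",p=p,d=d)
    print(n,camera_params(n))
E
```

```text
pics
{'time_s': 0.0, 'joint_positions': [58.526, 30.278, 82.157, -0.002, 67.687, -10.229], 'qvel': [-0.037, -0.021, 0.027, -0.03, -0.029, -0.127], 'tau': [-0.002, -44.005, -17.659, 0.063, 0.058, -0.0], 'position': [0.226, 0.582, 0.247], 'tcp_rot': [[-0.932, 0.362, -0.001], [0.362, 0.932, -0.002], [0.0, -0.002, -1.0]], 'force': [-0.668, 0.332, -0.705], 'moment': [-0.022, -0.006, 0.023], 'grasp_force': 0.0, 'opening': 1.005}
scene {'fx': 372.946234569816, 'fy': 372.946234569816, 'cx': 322.9809442362001, 'cy': 199.98134488283785, 'D': array([0.01319143, 0.        , 0.        , 0.        , 0.        ]), 'xyz': array([0.90524702, 0.39446363, 1.09357388]), 'orientation': array([[-0.69220034, -0.62372239,  0.36308273],
       [ 0.72169163, -0.60131965,  0.34289338],
       [ 0.0044585 ,  0.49938468,  0.8663689 ]])}
side {'fx': 441.15682723010497, 'fy': 441.15682723010497, 'cx': 327.66313404399205, 'cy': 195.92922900591248, 'D': array([-0.05407264,  0.        ,  0.        ,  0.        ,  0.        ]), 'xyz': array([ 0.01261474, -0.55912072,  1.01922558]), 'orientation': array([[ 0.76150801,  0.50472903, -0.40663763],
       [-0.6480857 ,  0.58372727, -0.48912922],
       [-0.00951225,  0.63601185,  0.77162066]])}
```

View pics/scene.png

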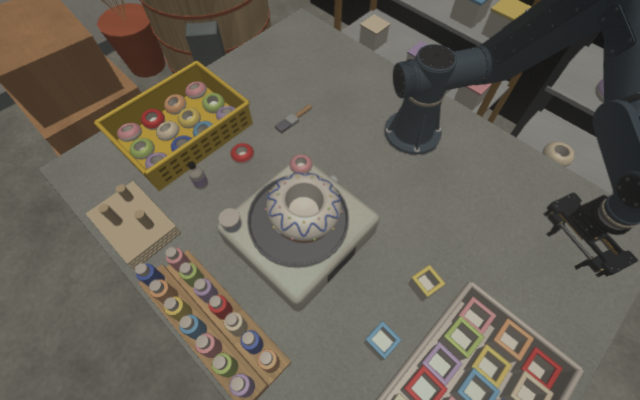

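View pics/side.png

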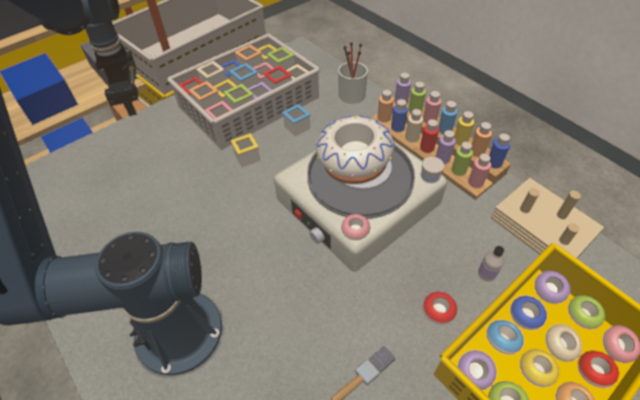

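The scene view shows the planter at (304,207) over the dark tray at (298,222). In the side view the planter is at (355,145), the tray at (361,180), and the bare wheel-head shows at (375,172). Next I'll measure the tray circle, wheel outline and planter from depth.

```bash
cat > h.py <<'E'
import numpy as np,cv2
from rig import camera_params
def rays(n,uv,c=None):
    c=c or camera_params(n);K=np.array([[c['fx'],0,c['cx']],[0,c['fy'],c['cy']],[0,0,1]])
    q=cv2.undistortPoints(np.float64(uv).reshape(-1,1,2),K,c['D'])[:,0]
    return np.c_[q[:,0],-q[:,1],-np.ones(len(q))]@np.array(c['orientation']).T,np.array(c['xyz'])
def cloud(n,d,c=None):
    v,u=np.mgrid[:400,:640];r,o=rays(n,np.c_[u.ravel(),v.ravel()],c)
    P=o+r*d.ravel()[:,None];P[d.ravel()==0]=np.nan
    return P.reshape(400,640,3)
def circ(x,y):
    a=np.linalg.lstsq(np.c_[2*x,2*y,np.ones(len(x))],x*x+y*y,rcond=None)[0]
    return a[0],a[1],np.sqrt(a[2]+a[0]**2+a[1]**2)
E
python3 - <<'E'
from h import *
for n,ctr in [("scene",(298,222)),("side",(361,180))]:
    f=np.load(f"pics/{n}.npz");P=cloud(n,f['d']);p=f['p']
    c=P[ctr[1],ctr[0]];print(n,c)
    near=np.linalg.norm(P[...,:2]-c[:2],axis=2)<0.28
    z=P[...,2]
    h,e=np.histogram(z[near],bins=np.arange(-.01,.3,.01));print([(round(a,2),b) for a,b in zip(e,h)])
    m=near&(abs(z-.125)<.006);q=np.float32(P[m][:,:2]);r=cv2.minAreaRect(q*1000);print("wheel",r)
    t=near&(z>.237);q=P[t];print("ptop",t.sum(),z[near].max(),q[:,:2].min(0),q[:,:2].max(0))
    # tray outer contour: dark grey, above box top
    hsv=cv2.cvtColor(p,cv2.COLOR_RGB2HSV)
    print("tray hsv",hsv[250,298] if n=="scene" else hsv[190,330])
    big=cv2.resize(p[110:320,200:400] if n=="scene" else p[90:280,250:460],None,fx=3.8 if n=='scene' else 3.1,fy=2.85 if n=='scene' else 3.1,interpolation=cv2.INTER_CUBIC) if 0 else cv2.resize(p[140:300,210:390] if n=="scene" else p[100:250,270:450],None,fx=3.7,fy=3.7,interpolation=cv2.INTER_CUBIC)
    cv2.imwrite(f"pics/{n}_c.png",cv2.convertScaleAbs(big[:,:,::-1],alpha=1.5))
a=cv2.imread("pics/scene_c.png");b=cv2.imread("pics/side_c.png");cv2.imwrite("pics/both.png",cv2.resize(np.hstack([a[:555],b[:555]]),(800,333)))
E
```

```text
scene [0.64780001 0.0672704  0.26931778]
[(np.float64(-0.01), np.int64(3302)), (np.float64(0.0), np.int64(7967)), (np.float64(0.01), np.int64(210)), (np.float64(0.02), np.int64(541)), (np.float64(0.03), np.int64(130)), (np.float64(0.04), np.int64(150)), (np.float64(0.05), np.int64(198)), (np.float64(0.06), np.int64(168)), (np.float64(0.07), np.int64(204)), (np.float64(0.08), np.int64(209)), (np.float64(0.09), np.int64(229)), (np.float64(0.1), np.int64(558)), (np.float64(0.11), np.int64(609)), (np.float64(0.12), np.int64(4225)), (np.float64(0.13), np.int64(3106)), (np.float64(0.14), np.int64(596)), (np.float64(0.15), np.int64(216)), (np.float64(0.16), np.int64(117)), (np.float64(0.17), np.int64(347)), (np.float64(0.18), np.int64(46)), (np.float64(0.19), np.int64(15)), (np.float64(0.2), np.int64(424)), (np.float64(0.21), np.int64(118)), (np.float64(0.22), np.int64(165)), (np.float64(0.23), np.int64(331)), (np.float64(0.24), np.int64(477)), (np.float64(0.25), np.int64(765)), (np.float64(0.26), np.int64(1322)), (np.float64(0.27), np.int64(427)), (np.float64(0.28), np.int64(0))]
wheel ((6
[... 794 characters left out ...]
66)), (np.float64(0.15), np.int64(392)), (np.float64(0.16), np.int64(416)), (np.float64(0.17), np.int64(404)), (np.float64(0.18), np.int64(206)), (np.float64(0.19), np.int64(65)), (np.float64(0.2), np.int64(215)), (np.float64(0.21), np.int64(177)), (np.float64(0.22), np.int64(319)), (np.float64(0.23), np.int64(473)), (np.float64(0.24), np.int64(569)), (np.float64(0.25), np.int64(873)), (np.float64(0.26), np.int64(1072)), (np.float64(0.27), np.int64(45)), (np.float64(0.28), np.int64(0))]
wheel ((595.123779296875, 3.4621124267578125), (349.2388000488281, 332.2374267578125), 1.0927790403366089)
ptop 2720 0.2735429751981113 [ 0.49279986 -0.07355333] [0.68171092 0.11650287]
tray hsv [170   7 117]
```

View pics/both.png

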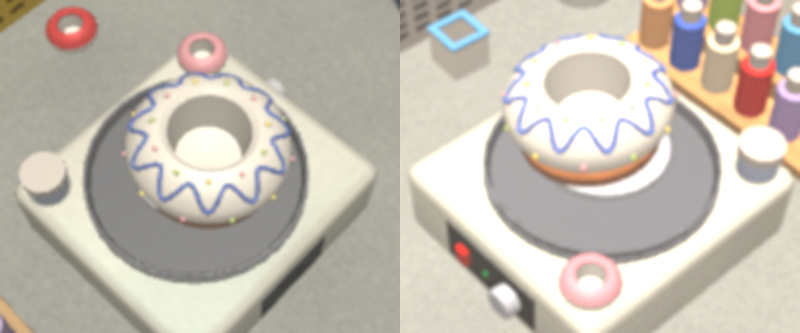

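The crops show the brown bat edge under the planter: at (208,215) in the scene view, and from (530,150) to (650,165) in the side view. The white head is exposed on its right, around (640,165).

Run:
```python
from h import *
from scipy.optimize import least_squares
C=[]
for n in ["scene","side"]:
    f=np.load(f"pics/{n}.npz");P=cloud(n,f['d']);p=f['p'];z=P[...,2]
    c0=np.array([.6,.01]);near=np.linalg.norm(P[...,:2]-c0,axis=2)<0.25
    hsv=cv2.cvtColor(p,cv2.COLOR_RGB2HSV)
    V=hsv[...,2];S=hsv[...,1]
    thr,_=cv2.threshold(V[near].reshape(-1,1),0,255,cv2.THRESH_OTSU)
    m=(near&(V<thr)&(S<40)&(z>.1)&(z<.165)).astype(np.uint8)
    k,l,st,ce=cv2.connectedComponentsWithStats(cv2.morphologyEx(m,cv2.MORPH_OPEN,np.ones((3,3),np.uint8)))
    i=1+np.argmax(st[1:,4]);h=cv2.convexHull(np.argwhere(l==i)[:,::-1].astype(np.int32))[:,0]
    print(n,"thr",thr,"tray",st[i])
    r,o=rays(n,h);
    for zz in (.146,):
        q=(o+r*((zz-o[2])/r[:,2])[:,None])[:,:2]
        def fun(a):return np.hypot(*(q-a[:2]).T)-.146
        s=least_squares(fun,[.6,0],loss='soft_l1',f_scale=.002);print("tray c R=146:",s.x,"rms",np.std(fun(s.x)),"free",circ(*q[abs(fun(s.x))<.006].T),len(q))
    # wheel top corners
    b=near&(abs(z-.125)<.008)&(V>thr)&(S<60)
    q=P[b][:,:2];ok=np.abs(q-np.median(q,0)).max(1)<.2;print("wheel",cv2.minAreaRect(np.float32(q[ok]*1000)))
    # head white
    hm=near&(abs(z-.17)<.012)&(V>thr);print("head pts",hm.sum(), P[hm].mean(0) if hm.any() else 0)
    C.append(P[near&(z>.2)])
C0=C[0];C1=C[1]
for nm,A in [("scene",C0),("side",C1),("both",np.vstack(C))]:
    for lo in (.225,.235,.245):
        q=A[(A[:,2]>lo)&(A[:,2]<lo+.01)];
        a0=np.array([.59,.025]);q=q[np.hypot(*(q[:,:2]-a0).T)>.065];q=q[np.hypot(*(q[:,:2]-a0).T)<.12]
        print(nm,lo,np.round(circ(q[:,0],q[:,1]),4),len(q))
    # top height round the ring
    a=np.array([.59,.022]);d=A[:,:2]-a;th=np.degrees(np.arctan2(d[:,1],d[:,0]))
    print([round(float(np.percentile(A[(abs((th-t+180)%360-180)<15),2],95)),4) for t in range(-180,180,45)])
```

```text
scene thr 131.0 tray [ 247  181  102   87 3402]
tray c R=146: [0.60072598 0.00890772] rms 0.0023438457613026062 free (np.float64(0.6002196316047175), np.float64(0.008746598010120066), np.float64(0.146535449346438)) 38
wheel ((632.85498046875, 37.952850341796875), (279.98309326171875, 266.24481201171875), 1.1270939111709595)
head pts 446 [ 0.6557048  -0.12011919  0.17045174]
side thr 164.0 tray [ 307  145  108   74 3923]
tray c R=146: [ 0.588068   -0.00519993] rms 0.0024515952710119793 free (np.float64(0.5882483006323855), np.float64(-0.004606597980304272), np.float64(0.14656630990645264)) 36
wheel ((546.7725830078125, -15.73822021484375), (253.40054321289062, 295.0292053222656), 0.7713899612426758)
head pts 606 [ 0.63452014 -0.09615938  0.16847377]
scene 0.225 [0.5914 0.0257 0.0977] 129
scene 0.235 [0.5927 0.0235 0.0964] 303
scene 0.245 [0.5938 0.0232 0.0905] 506
[0.2665, 0.2696, 0.2729, 0.274, 0.2734, 0.2703, 0.2677, 0.2652]
side 0.225 [0.5918 0.0255 0.098 ] 254
side 0.235 [0.5927 0.0251 0.0948] 416
side 0.245 [0.5932 0.023  0.0872] 543
[0.2631, 0.2658, 0.2698, 0.2703, 0.2695, 0.2664, 0.2631, 0.2624]
both 0.225 [0.5916 0.0254 0.0979] 383
both 0.235 [0.5932 0.0251 0.0952] 719
both 0.245 [0.5946 0.0242 0.0891] 1049
[0.2649, 0.2682, 0.2716, 0.2735, 0.2728, 0.2697, 0.2664, 0.2644]
```

Run:
```python
from h import *
from scipy.optimize import least_squares
for n,t in [("scene",131),("side",164)]:
    f=np.load(f"pics/{n}.npz");P=cloud(n,f['d']);p=f['p'];z=P[...,2]
    hsv=cv2.cvtColor(p,cv2.COLOR_RGB2HSV);V=hsv[...,2].astype(int);S=hsv[...,1]
    cam=camera_params(n)['xyz'][:2];H=np.array([.595,.003]);u=(cam-H)/np.linalg.norm(cam-H)
    # cast radial profiles: dark->bright transition going outward, on given plane
    c=camera_params(n);K=np.array([[c['fx'],0,c['cx']],[0,c['fy'],c['cy']],[0,0,1]])
    def proj(X):
        q=(np.atleast_2d(X)-c['xyz'])@np.array(c['orientation'])*[1,-1,-1]
        return cv2.projectPoints(q,np.zeros(3),np.zeros(3),K,c['D'])[0][:,0]
    def edge(zz,r0,r1,ths,sign):
        out=[]
        for th in ths:
            r=np.arange(r0,r1,.0005);X=np.c_[H[0]+r*np.cos(th),H[1]+r*np.sin(th),0*r+zz]
            uv=proj(X).astype(np.float32);v=cv2.remap(V.astype(np.float32),uv[:,0],uv[:,1],cv2.INTER_LINEAR).ravel()
            v=cv2.GaussianBlur(v[:,None],(1,9),0).ravel()
            g=np.gradient(v)*sign;i=np.argmax(g)
            if g[i]>.6: out.append([*X[i,:2],th,r[i]])
        return np.array(out)
    a=np.arctan2(-u[1],-u[0])
    for nm,aa,zz in [("far",a,.146),("near",a+np.pi,.146),("near125",a+np.pi,.125)]:
        e=edge(zz,.125,.168,aa+np.radians(np.arange(-80,81,4)),1)
        if len(e)<5: print(nm,len(e));continue
        s=least_squares(lambda q:np.hypot(e[:,0]-q[0],e[:,1]-q[1])-.146,H,loss='soft_l1',f_scale=.001)
        print(n,nm,np.round(s.x,4),len(e),"res",np.round(np.median(abs(s.fun))*1e3,2))
    e=edge(.17,.06,.1,np.radians(np.arange(-180,180,6)),-1)
    print("head?",[(int(np.degrees(x[2])),round(x[3]*1000)) for x in e])
    g=abs(e[:,3]-.08)<.012;g&=(e[:,2]<np.radians(10))&(e[:,2]>np.radians(-140))
    if g.sum()>5:
        e=e[g];s=least_squares(lambda q:np.hypot(e[:,0]-q[0],e[:,1]-q[1])-.08,H,loss='soft_l1',f_scale=.001);print("head c",s.x,g.sum(),np.median(abs(s.fun)))
    print("wheel rect",cv2.minAreaRect(np.float32([x[:2]*1000 for x in P[(abs(z-.125)<.006)&(abs(P[...,0]-.595)<.2)&(abs(P[...,1]-.003)<.2)]])))
```

```text
scene far [0.5936 0.0059] 41 res 2.0
scene near [0.6006 0.0092] 41 res 0.96
scene near125 [0.5965 0.0038] 41 res 0.42
head? [(-180, 61), (-114, 98), (-102, 96), (-96, 93), (-90, 94), (-84, 96), (-78, 70), (-72, 67), (-66, 67), (-59, 68), (-54, 71), (-48, 73), (-42, 81), (-36, 84), (-29, 80), (-24, 79), (-18, 78), (-12, 82), (-6, 83), (0, 82), (6, 83), (12, 77), (18, 79), (24, 79), (29, 82), (36, 86), (42, 83), (48, 86), (54, 87), (59, 89), (66, 64), (72, 97), (78, 97), (84, 98), (90, 98), (96, 87), (102, 87), (108, 82), (114, 78), (119, 76), (126, 77), (138, 83), (144, 61), (150, 97), (156, 62), (162, 62), (168, 62), (174, 62)]
head c [0.59886106 0.01371546] 13 0.0017850205052187679
wheel rect ((598.0496826171875, 4.0912933349609375), (354.22967529296875, 333.88739013671875), 1.1812548637390137)
side far [0.5927 0.    ] 32 res 6.41
side near [ 0.5879 -0.0048] 41 res 1.55
side near125 [0.5977 0.0049] 41 res 0.42
head? [(-180, 75), (-174, 70), (-168, 68), (-162, 64), (-156, 79), (-150, 80), (-144, 78), (-138, 79), (-132, 79), (-126, 79), (-119, 80), (-114, 79), (-108, 79), (-102, 79), (-96, 79), (-90, 79), (-84, 80), (-78, 81), (-72, 80), (-66, 80), (-59, 80), (-54, 81), (-48, 81), (-42, 81), (-36, 81), (-29, 82), (-24, 88), (-18, 90), (-12, 66), (-6, 69), (0, 74), (6, 80), (12, 87), (18, 70), (29, 78), (36, 82), (42, 87), (48, 90), (54, 94), (59, 96), (66, 94), (72, 92), (78, 89), (84, 87), (90, 86), (96, 98), (102, 73), (108, 68), (114, 62), (119, 85), (126, 89), (132, 94), (138, 96), (144, 92), (150, 85), (156, 87), (162, 84), (168, 81), (174, 77)]
head c [0.59634064 0.00351379] 24 0.00047688378241234064
wheel rect ((595.1238403320312, 3.462127685546875), (349.23876953125, 332.2374267578125), 1.0927693843841553)
```

```bash
cat >> h.py <<'E'
from rig import read_state
from scipy.spatial.transform import Rotation as Ro
PIV=np.array([.542,.0035]);LEAN=40.
def target(psi,gap,z=.178,px=.055,pr=.085,piv=PIV,lean=LEAN):
    """psi bat heading rad, gap mm out from edge; z of inner tip corner -> TCP pos, R"""
    l=np.radians(lean);M=Ro.from_euler('z',psi).as_matrix()
    zt=np.array([0,-np.sin(l),-np.cos(l)]);xt=SX*np.array([0,np.cos(l),-np.sin(l)]);yt=np.cross(zt,xt)
    R=M@np.c_[xt,yt,zt]
    corner=np.array([px,pr+gap/1000,0])
    tip=corner+.0095*np.array([0,np.cos(l),-np.sin(l)])
    p=M@(tip-.025*zt)+np.r_[piv,z]
    return p,R
SX=1
def rel(p,R,p0=None,R0=None):
    if p0 is None: s=read_state();p0,R0=np.array(s['position']),np.array(s['tcp_rot'])
    return np.round(R0.T@(p-p0)*1000,1),np.round(np.degrees(Ro.from_matrix(R0.T@R).as_rotvec())/6,2)
E
python3 - <<'E'
import h;from h import *
s=read_state();c=camera_params("wrist");R=np.array(s['tcp_rot'])
print("cam in tool",R.T@(np.array(c['xyz'])-s['position']),-R.T@np.array(c['orientation'])[:,2])
for sx in(1,-1):
    h.SX=sx;p,Rt=target(.37,70,z=.20);print(sx,p,Rt.round(3).tolist(),rel(p,Rt))
E
```

```text
cam in tool [ 0.0701355  -0.00045081 -0.13781617] [-0.25589632 -0.00106904  0.96670364]
1 [0.52878494 0.18966674 0.21304463] [[-0.277, 0.932, 0.232], [0.714, 0.362, -0.599], [-0.643, 0.0, -0.766]] (array([-424.3, -255.9,   34. ]), array([ 2.75, -6.27,  7.6 ]))
-1 [0.52878494 0.18966674 0.21304463] [[0.277, -0.932, 0.232], [-0.714, -0.362, -0.599], [0.643, 0.0, -0.766]] (array([-424.3, -255.9,   34. ]), array([  7.63,   3.34, -20.98]))
```

Call:
apply_moves(rows=[{"x": -424, "y": -256, "z": 34, "rx": 2.75, "ry": -6.27, "rz": 7.6, "claw": 255}, {"x": -424, "y": -256, "z": 34, "rx": 2.75, "ry": -6.27, "rz": 7.6, "claw": 255}, {"x": -424, "y": -256, "z": 34, "rx": 2.75, "ry": -6.27, "rz": 7.6, "claw": 255}, {"x": -424, "y": -256, "z": 34, "rx": 2.75, "ry": -6.27, "rz": 7.6, "claw": 255}, {"x": -424, "y": -256, "z": 34, "rx": 2.75, "ry": -6.27, "rz": 7.6, "claw": 255}, {"x": -424, "y": -256, "z": 34, "rx": 2.75, "ry": -6.27, "rz": 7.6, "claw": 255}, {"x": -424, "y": -256, "z": 34, "rx": 2.75, "ry": -6.27, "rz": 7.6, "claw": 255}, {"x": -424, "y": -256, "z": 34, "rx": 2.75, "ry": -6.27, "rz": 7.6, "claw": 255}, {"x": -424, "y": -256, "z": 34, "rx": 2.75, "ry": -6.27, "rz": 7.6, "claw": 255}, {"x": -424, "y": -256, "z": 34, "rx": 2.75, "ry": -6.27, "rz": 7.6, "claw": 255}])

```text
time_s: 1.35
position: [0.5284, 0.1902, 0.2131]
tcp_rot: [[-0.276, 0.933, 0.232], [0.716, 0.361, -0.598], [-0.642, 0.0, -0.767]]
force: [1.5, 0.2, 0.3]
opening: 0.018
grasp_force: 0.0
```

Run:
```python
from h import *
from rig import capture
c=camera_params("wrist");p,d=capture("wrist");np.savez("pics/w1.npz",p=p,d=d,c=c)
cv2.imwrite("pics/w1.png",cv2.convertScaleAbs(p[:,:,::-1],alpha=1.3))
print(c['fx'],c['xyz'],read_state()['joint_positions'])
```

```text
290.86485112786346 [0.47699964 0.32191906 0.27413297] [ 26.83662583  34.6566006   92.96339761 -44.6946064   65.23768375
  29.81549432]
```

View pics/w1.png

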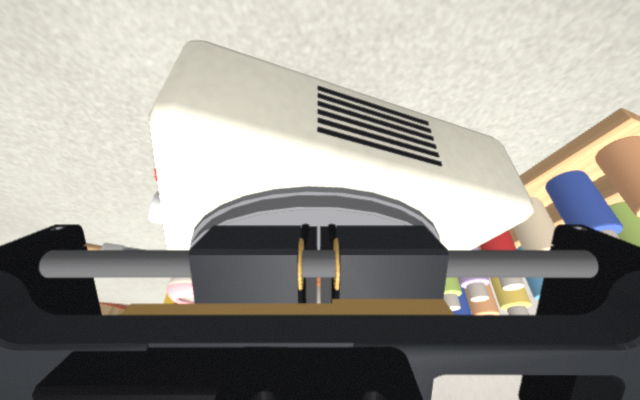

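The wrist view shows the closed finger blocks at columns 190–447, rows 226–310, the tray arc above them at row 190, and the brown bat edge at row 308. I'll check the finger shape and bat edge from depth.

Run:
```python
from h import *
f=np.load("pics/w1.npz",allow_pickle=True);c=f['c'].item();P=cloud("wrist",f['d'],c)
s=read_state();R=np.array(s['tcp_rot']);T=(P-s['position'])@R
for v,u in [(232,250),(232,200),(232,400),(232,440),(245,250),(270,250),(290,250),(290,200),(264,120),(300,318),(245,318),(330,250),(380,250),(265,320)]:
    print((u,v),f['p'][v,u],"tool mm",np.round(T[v,u]*1000),"d",f['d'][v,u].round(3))
p=f['p'].astype(int);m=(p[...,0]>p[...,2]*1.6)&(p[...,0]>80)
m[:, 452:]=0
ys,xs=np.nonzero(m);sel=(ys>290)&(ys<330)
for x in range(125,450,25):
    y=ys[(xs==x)&sel]
    if len(y): print(x,y.min(),y.max(),P[y.min()+3,x].round(4),np.round(T[y.min()+3,x]*1000))
```

```text
(250, 232) [27 28 30] tool mm [ 37. -21. -55.] d 0.087
(200, 232) [72 72 73] tool mm [ -34. -114.  123.] d 0.278
(400, 232) [28 28 31] tool mm [ 36.  24. -55.] d 0.087
(440, 232) [242 240 229] tool mm [nan nan nan] d 0.0
(250, 245) [29 31 32] tool mm [ 37. -19. -65.] d 0.077
(250, 270) [73 74 77] tool mm [ 31. -18. -68.] d 0.076
(250, 290) [70 72 75] tool mm [ 25. -19. -68.] d 0.078
(200, 290) [59 60 62] tool mm [ 25. -32. -69.] d 0.077
(120, 264) [91 91 92] tool mm [ 29. -57. -62.] d 0.083
(318, 300) [149 145 135] tool mm [-61.  -1.  53.] d 0.217
(318, 245) [133 132 135] tool mm [-65.  -1. 162.] d 0.323
(250, 330) [27 28 30] tool mm [ 25. -15. -83.] d 0.063
(250, 380) [11 14 15] tool mm [ 25. -12. -96.] d 0.051
(320, 265) [95 95 96] tool mm [ 29.  -0. -61.] d 0.083
125 305 314 [0.4588 0.2331 0.2544] [ 23. -49. -73.]
150 304 314 [0.4646 0.2353 0.2542] [ 23. -43. -73.]
175 303 314 [nan nan nan] [nan nan nan]
200 304 314 [0.4765 0.2399 0.2542] [ 23. -31. -73.]
225 304 314 [0.4825 0.2407 0.2538] [ 22. -25. -71.]
250 304 313 [0.4883 0.2446 0.2543] [ 23. -18. -73.]
275 304 314 [0.4942 0.247  0.2543] [ 23. -11. -73.]
300 304 313 [0.5006 0.2476 0.2538] [ 22.  -5. -71.]
325 304 314 [0.506  0.2514 0.2542] [ 23.   1. -73.]
350 299 313 [0.5128 0.252  0.2525] [ 23.   8. -70.]
375 299 314 [0.5187 0.2547 0.2526] [ 23.  14. -71.]
400 299 314 [0.5253 0.2564 0.2524] [ 23.  21. -70.]
425 299 314 [0.5314 0.2588 0.2524] [ 23.  28. -70.]
```

Run:
```python
from h import *
print(rel(*target(.37,10)))
p,R=target(.37,10)
for g in (6,4,2,0,-2): print(g,rel(target(.37,g)[0],R,p,R))
```

```text
(array([-32.8,   0. ,  56.4]), array([ 0.01, -0.01, -0.  ]))
6 (array([-3.1,  0. ,  2.6]), array([0., 0., 0.]))
4 (array([-4.6,  0. ,  3.9]), array([0., 0., 0.]))
2 (array([-6.1,  0. ,  5.1]), array([0., 0., 0.]))
0 (array([-7.7,  0. ,  6.4]), array([0., 0., 0.]))
-2 (array([-9.2,  0. ,  7.7]), array([0., 0., 0.]))
```

Call:
apply_moves(rows=[{"x": -11, "y": 0, "z": 19, "claw": 255}, {"x": -22, "y": 0, "z": 38, "claw": 255}, {"x": -33, "y": 0, "z": 56, "claw": 255}, {"x": -33, "y": 0, "z": 56, "claw": 255}, {"x": -33, "y": 0, "z": 56, "claw": 255}])

```text
validation failed for argument at $.ro...
```

Run:
```python
from h import *
from rig import capture
s=read_state();print(s['position'],np.round(s['force'],2),target(.37,10)[0])
p,d=capture("scene");cv2.imwrite("pics/s2.png",cv2.resize(p[120:320,230:430,::-1],None,fx=3,fy=3,interpolation=cv2.INTER_CUBIC))
```

```text
[0.52822131 0.19090595 0.213291  ] [ 0.42 -0.72 -0.26] [0.55048186 0.1337271  0.19104463]
```

View pics/s2.png

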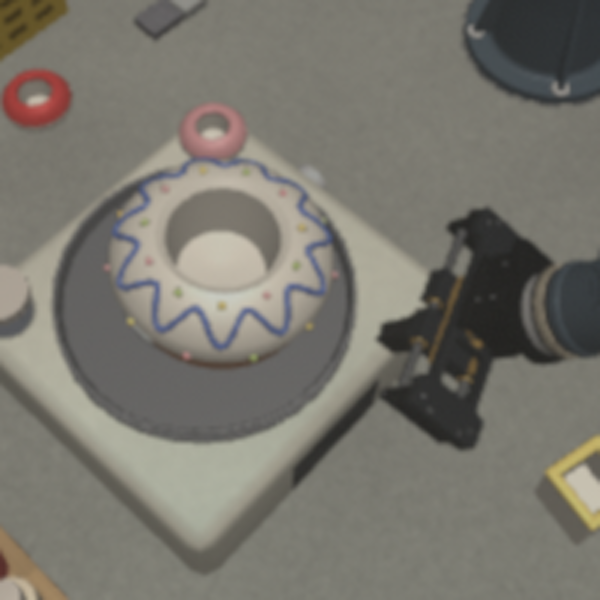

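The row was refused because every key is required. The picture shows the gripper still standing off at (440,330), clear of the planter.

Call:
apply_moves(rows=[{"x": -11, "y": 0, "z": 19, "rx": 0, "ry": 0, "rz": 0, "claw": 255}, {"x": -22, "y": 0, "z": 38, "rx": 0, "ry": 0, "rz": 0, "claw": 255}, {"x": -33, "y": 0, "z": 56, "rx": 0, "ry": 0, "rz": 0, "claw": 255}, {"x": -33, "y": 0, "z": 56, "rx": 0, "ry": 0, "rz": 0, "claw": 255}, {"x": -33, "y": 0, "z": 56, "rx": 0, "ry": 0, "rz": 0, "claw": 255}])

```text
time_s: 2.08
position: [0.5511, 0.1328, 0.1917]
tcp_rot: [[-0.276, 0.933, 0.232], [0.716, 0.361, -0.598], [-0.642, 0.001, -0.767]]
force: [0.3, 0.4, -0.4]
opening: 0.006
grasp_force: 0.0
```

Run:
```python
from h import *
from rig import capture
s=read_state();print(s['position'],np.round(s['force'],2),target(.37,10)[0])
p,d=capture("scene");cv2.imwrite("pics/s3.png",cv2.resize(p[150:270,260:400,::-1],None,fx=5,fy=5,interpolation=cv2.INTER_CUBIC))
```

```text
[0.55112976 0.13280737 0.19173221] [ 0.27  0.42 -0.42] [0.55048186 0.1337271  0.19104463]
```

View pics/s3.png

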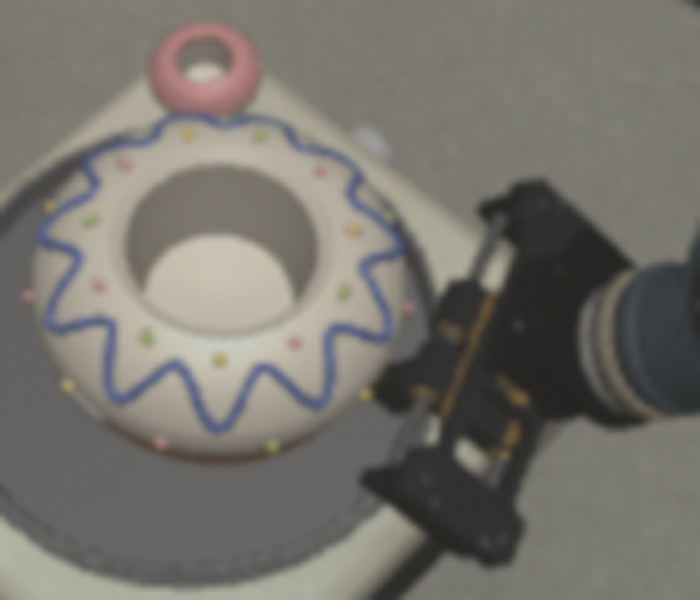

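The gripper is now beside the planter with a visible gap at (400,380). Next is a slow inward move to find contact.

Call:
apply_moves(rows=[{"x": -1.5, "y": 0, "z": 1.3, "rx": 0, "ry": 0, "rz": 0, "claw": 255}, {"x": -3, "y": 0, "z": 2.6, "rx": 0, "ry": 0, "rz": 0, "claw": 255}, {"x": -4.5, "y": 0, "z": 3.9, "rx": 0, "ry": 0, "rz": 0, "claw": 255}, {"x": -5.4, "y": 0, "z": 4.5, "rx": 0, "ry": 0, "rz": 0, "claw": 255}, {"x": -5.4, "y": 0, "z": 4.5, "rx": 0, "ry": 0, "rz": 0, "claw": 255}])

```text
time_s: 2.75
position: [0.5536, 0.1269, 0.1918]
tcp_rot: [[-0.276, 0.932, 0.233], [0.715, 0.362, -0.598], [-0.642, 0.002, -0.767]]
force: [-0.9, 1.0, -0.1]
opening: 0.008
grasp_force: 0.9
```

Call:
apply_moves(rows=[{"x": -0.8, "y": 0, "z": 0.6, "rx": 0, "ry": 0, "rz": 0, "claw": 255}, {"x": -1.5, "y": 0, "z": 1.3, "rx": 0, "ry": 0, "rz": 0, "claw": 255}, {"x": -1.5, "y": 0, "z": 1.3, "rx": 0, "ry": 0, "rz": 0, "claw": 255}])

```text
time_s: 3.12
position: [0.5545, 0.1251, 0.1919]
tcp_rot: [[-0.276, 0.932, 0.234], [0.715, 0.362, -0.598], [-0.642, 0.002, -0.767]]
force: [-0.5, 4.2, 1.2]
opening: 0.006
grasp_force: 2.0
```

Call:
apply_moves(rows=[{"x": -0.8, "y": 0, "z": 0.6, "rx": 0, "ry": 0, "rz": 0, "claw": 255}, {"x": -1.5, "y": 0, "z": 1.3, "rx": 0, "ry": 0, "rz": 0, "claw": 255}, {"x": -1.5, "y": 0, "z": 1.3, "rx": 0, "ry": 0, "rz": 0, "claw": 255}])

```text
time_s: 3.5
position: [0.556, 0.1243, 0.192]
tcp_rot: [[-0.276, 0.932, 0.236], [0.716, 0.363, -0.596], [-0.641, 0.005, -0.768]]
force: [-0.7, 7.5, 1.4]
opening: 0.011
grasp_force: 3.3
```

Contact comes where predicted, at about 4–7 N. Now I'll work out the arc rows round the pivot.

```bash
cat > arc.py <<'E'
import sys;from h import *
# rows: rigid turn about pivot by -d each, plus inward offset (mm) ramped in
d,n,inw=float(sys.argv[1]),int(sys.argv[2]),float(sys.argv[3])
s=read_state();p0=np.array(s['position']);R0=np.array(s['tcp_rot'])
yt=R0[:,1];nrm=np.array([yt[1],-yt[0],0]);nrm/=np.linalg.norm(nrm)
psi=np.arctan2(yt[1],yt[0]);print("psi",psi,"f",np.round(s['force'],1),"fn",-np.dot(s['force'],nrm).round(1))
pv=np.r_[PIV,0]
loc=Ro.from_euler('z',-psi).as_matrix()@(p0-pv);print("loc",loc.round(4),"nominal",(Ro.from_euler('z',-psi).as_matrix()@(target(psi,0)[0]-pv)).round(4))
for i in range(1,n+1):
    M=Ro.from_euler('z',-d*i).as_matrix()
    a,b=rel(pv+M@(p0-pv+nrm*inw/1000*min(1,i/2)),M@R0,p0,R0);print(a,b)
E
python3 arc.py .02 6 0
```

```text
psi 0.37190006582590773 f [-0.7  7.5  1.4] fn 7.2
loc [0.057  0.1075 0.192 ] nominal [0.055  0.1083 0.191 ]
[-0.9  2.1  0.8] [ 0.12 -0.    0.15]
[-1.8  4.3  1.5] [ 0.24 -0.    0.29]
[-2.8  6.3  2.3] [ 0.37 -0.    0.44]
[-3.7  8.4  3.2] [ 0.49 -0.    0.59]
[-4.7 10.4  4. ] [ 0.61 -0.    0.73]
[-5.8 12.5  4.9] [ 0.73 -0.01  0.88]
```

Call:
apply_moves(rows=[{"x": -0.9, "y": 2.1, "z": 0.8, "rx": 0.12, "ry": 0, "rz": 0.15, "claw": 255}, {"x": -1.8, "y": 4.3, "z": 1.5, "rx": 0.24, "ry": 0, "rz": 0.29, "claw": 255}, {"x": -2.8, "y": 6.3, "z": 2.3, "rx": 0.37, "ry": 0, "rz": 0.44, "claw": 255}])

```text
time_s: 3.88
position: [0.5629, 0.1232, 0.1921]
tcp_rot: [[-0.232, 0.952, 0.199], [0.732, 0.306, -0.609], [-0.641, 0.004, -0.768]]
force: [-1.3, 7.0, 2.4]
opening: 0.005
grasp_force: 3.8
```

```bash
python3 arc.py .02 6 0
python3 - <<'E'
from h import *
from rig import capture
f,d=capture("scene");P=cloud("scene",d);A=P[(np.linalg.norm(P[...,:2]-[.6,.01],axis=2)<.14)&(P[...,2]>.2)]
for lo in(.225,.235,.245):
    q=A[(A[:,2]>lo)&(A[:,2]<lo+.01)];r=np.hypot(*(q[:,:2]-[.593,.024]).T);q=q[(r>.065)&(r<.12)&(q[:,1]<.08)];print(np.round(circ(*q[:,:2].T),4))
E
```

```text
psi 0.31049545076158114 f [-1.3  7.   2.4] fn 7.0
loc [0.0565 0.1076 0.1921] nominal [0.055  0.1083 0.191 ]
[-0.9  2.1  0.7] [ 0.12 -0.    0.15]
[-1.8  4.3  1.5] [ 0.24 -0.    0.29]
[-2.7  6.4  2.3] [ 0.37 -0.    0.44]
[-3.7  8.4  3.1] [ 0.49 -0.    0.59]
[-4.7 10.5  4. ] [ 0.61 -0.    0.73]
[-5.8 12.5  4.9] [ 0.73 -0.    0.88]
[0.5924 0.0194 0.0986]
[0.5941 0.0165 0.0963]
[0.5949 0.0167 0.0909]
```

The planter and bat follow, with a steady 7 N. I'll continue on the arc.

Call:
apply_moves(rows=[{"x": -0.9, "y": 2.1, "z": 0.7, "rx": 0.12, "ry": 0, "rz": 0.15, "claw": 255}, {"x": -1.8, "y": 4.3, "z": 1.5, "rx": 0.24, "ry": 0, "rz": 0.29, "claw": 255}, {"x": -2.7, "y": 6.4, "z": 2.3, "rx": 0.37, "ry": 0, "rz": 0.44, "claw": 255}, {"x": -3.7, "y": 8.4, "z": 3.1, "rx": 0.49, "ry": 0, "rz": 0.59, "claw": 255}, {"x": -4.7, "y": 10.5, "z": 4.0, "rx": 0.61, "ry": 0, "rz": 0.73, "claw": 255}])

```text
time_s: 4.55
position: [0.5748, 0.1203, 0.1923]
tcp_rot: [[-0.158, 0.978, 0.137], [0.751, 0.209, -0.626], [-0.641, 0.004, -0.768]]
force: [-1.4, 8.0, 3.0]
opening: 0.004
grasp_force: 3.5
```

```bash
python3 arc.py .02 6 0
cat > pl.py <<'E'
from h import *
from rig import capture
f,d=capture("scene");P=cloud("scene",d);A=P[(np.linalg.norm(P[...,:2]-[.6,.01],axis=2)<.14)&(P[...,2]>.2)]
for lo in(.225,.235,.245):
    q=A[(A[:,2]>lo)&(A[:,2]<lo+.01)];r=np.hypot(*(q[:,:2]-[.594,.012]).T);q=q[(r>.065)&(r<.12)&(q[:,1]<.07)];print(np.round(circ(*q[:,:2].T),4))
a=np.array([.595,.01]);dd=A[:,:2]-a;th=np.degrees(np.arctan2(dd[:,1],dd[:,0]));g=np.hypot(*dd.T)<.09
print([round(float(np.percentile(A[g&(abs((th-t+180)%360-180)<15),2],95)),4) for t in range(-180,180,45)])
E
python3 pl.py
```

```text
psi 0.21045430068304405 f [-1.4  8.   3. ] fn 8.1
loc [0.0565 0.1074 0.1923] nominal [0.055  0.1083 0.191 ]
[-0.9  2.1  0.7] [ 0.12 -0.    0.15]
[-1.8  4.2  1.5] [ 0.24 -0.    0.29]
[-2.7  6.3  2.3] [ 0.37 -0.    0.44]
[-3.7  8.4  3.1] [ 0.49 -0.    0.59]
[-4.7 10.4  4. ] [ 0.61 -0.    0.73]
[-5.8 12.5  4.9] [ 0.73 -0.    0.88]
[0.5924 0.0127 0.0998]
[0.5949 0.0117 0.0965]
[0.5957 0.0111 0.0912]
[0.2674, 0.2711, 0.2739, 0.2752, 0.2751, 0.2718, 0.268, 0.2665]
```

Call:
apply_moves(rows=[{"x": -0.9, "y": 2.1, "z": 0.7, "rx": 0.12, "ry": 0, "rz": 0.15, "claw": 255}, {"x": -1.8, "y": 4.2, "z": 1.5, "rx": 0.24, "ry": 0, "rz": 0.29, "claw": 255}, {"x": -2.7, "y": 6.3, "z": 2.3, "rx": 0.37, "ry": 0, "rz": 0.44, "claw": 255}, {"x": -3.7, "y": 8.4, "z": 3.1, "rx": 0.49, "ry": 0, "rz": 0.59, "claw": 255}, {"x": -4.7, "y": 10.4, "z": 4.0, "rx": 0.61, "ry": 0, "rz": 0.73, "claw": 255}])

```text
time_s: 5.22
position: [0.5864, 0.1158, 0.1922]
tcp_rot: [[-0.083, 0.994, 0.073], [0.763, 0.111, -0.637], [-0.641, 0.003, -0.767]]
force: [-0.7, 3.1, 1.4]
opening: 0.001
grasp_force: 2.4
```

```bash
python3 arc.py .015 6 0; python3 pl.py
```

```text
psi 0.11075760159753202 f [-0.7  3.1  1.4] fn 3.2
loc [0.0565 0.1067 0.1922] nominal [0.055  0.1083 0.191 ]
[-0.7  1.6  0.6] [ 0.09 -0.    0.11]
[-1.3  3.2  1.1] [ 0.18 -0.    0.22]
[-2.   4.7  1.7] [ 0.28 -0.    0.33]
[-2.7  6.3  2.3] [ 0.37 -0.    0.44]
[-3.5  7.8  2.9] [ 0.46 -0.    0.55]
[-4.2  9.4  3.6] [ 0.55 -0.    0.66]
[0.5939 0.0039 0.0996]
[0.5958 0.0051 0.0959]
[0.5961 0.0044 0.0905]
[0.2662, 0.2685, 0.2713, 0.2736, 0.2735, 0.271, 0.2689, 0.2672]
```

Run:
```python
from h import *
from rig import capture
f,d=capture("side");P=cloud("side",d);A=P[(np.linalg.norm(P[...,:2]-[.6,.01],axis=2)<.14)&(P[...,2]>.2)]
f0=np.load("pics/side.npz");P0=cloud("side",f0['d']);A0=P0[(np.linalg.norm(P0[...,:2]-[.6,.01],axis=2)<.14)&(P0[...,2]>.2)]
for B,c in((A0,[.594,.024]),(A,[.595,.005])):
  for lo in(.225,.235,.245):
    q=B[(B[:,2]>lo)&(B[:,2]<lo+.01)];e=q[:,:2]-c;r=np.hypot(*e.T);q=q[(r>.065)&(r<.12)&(e[:,1]<.045)];print(np.round(circ(*q[:,:2].T),4),len(q))
cv2.imwrite("pics/d4.png",cv2.resize(np.hstack([f0['p'][110:230,290:420],f[110:230,290:420]])[...,::-1],None,fx=3,fy=3,interpolation=cv2.INTER_CUBIC))
```

```text
[0.5917 0.0253 0.0978] 247
[0.5922 0.0242 0.094 ] 372
[0.5931 0.0224 0.0868] 461
[0.595  0.007  0.0983] 265
[0.5952 0.0058 0.0941] 371
[0.5963 0.0046 0.0871] 501
```

View pics/d4.png

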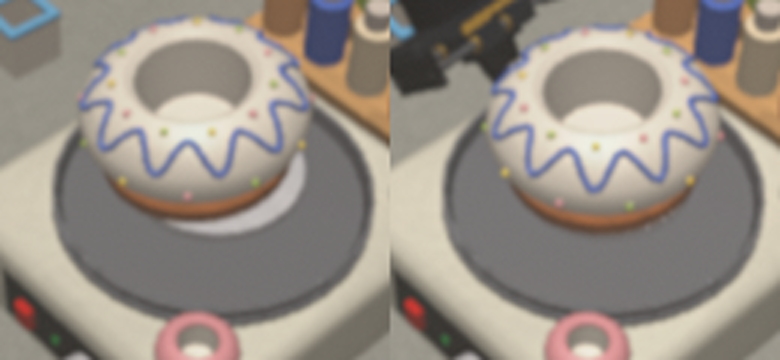

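The side crops show the bare head crescent, at (270,200) before the push, is now almost covered. The bat is within a few mm of home, so I'll go on in small steps.

Call:
apply_moves(rows=[{"x": -0.7, "y": 1.6, "z": 0.6, "rx": 0.09, "ry": 0, "rz": 0.11, "claw": 255}, {"x": -1.3, "y": 3.2, "z": 1.1, "rx": 0.18, "ry": 0, "rz": 0.22, "claw": 255}])

```text
time_s: 5.58
position: [0.5891, 0.1143, 0.1915]
tcp_rot: [[-0.06, 0.997, 0.053], [0.765, 0.08, -0.639], [-0.641, 0.002, -0.768]]
force: [0.1, 4.5, 0.9]
opening: 0.007
grasp_force: 2.2
```

```bash
cat > chk.py <<'E'
from h import *
from rig import capture
f,d=capture("side");P=cloud("side",d);A=P[(np.linalg.norm(P[...,:2]-[.6,.01],axis=2)<.14)&(P[...,2]>.2)]
c=np.array([.596,.005])
for lo in(.225,.235,.245):
    q=A[(A[:,2]>lo)&(A[:,2]<lo+.01)];e=q[:,:2]-c;r=np.hypot(*e.T);q=q[(r>.065)&(r<.12)&(e[:,1]<.045)];print(np.round(circ(*q[:,:2].T),4))
dd=A[:,:2]-c;th=np.degrees(np.arctan2(dd[:,1],dd[:,0]));g=np.hypot(*dd.T)<.09
print([round(float(np.percentile(A[g&(abs((th-t+180)%360-180)<15),2],90)),4) for t in range(-180,180,45)])
E
python3 arc.py .015 4 0; python3 chk.py
```

```text
psi 0.08032165004282409 f [0.1 4.5 0.9] fn 4.5
loc [0.0559 0.1066 0.1915] nominal [0.055  0.1083 0.191 ]
[-0.7  1.6  0.5] [ 0.09 -0.    0.11]
[-1.3  3.2  1.1] [ 0.18 -0.    0.22]
[-2.   4.7  1.7] [ 0.28 -0.    0.33]
[-2.7  6.3  2.3] [ 0.37 -0.    0.44]
[0.5954 0.0052 0.0971]
[0.5952 0.0046 0.0921]
[0.5939 0.0031 0.0821]
[0.2623, 0.2623, 0.2616, 0.2606, 0.26, 0.2598, 0.2602, 0.2628]
```

The planter top is level now and has dropped about 8 mm, so the bat is over the far pin. I'll back straight out.

Call:
apply_moves(rows=[{"x": 1.5, "y": 0, "z": -1.3, "rx": 0, "ry": 0, "rz": 0, "claw": 255}, {"x": 4.6, "y": 0, "z": -3.9, "rx": 0, "ry": 0, "rz": 0, "claw": 255}, {"x": 12, "y": 0, "z": -10, "rx": 0, "ry": 0, "rz": 0, "claw": 255}, {"x": 25, "y": 0, "z": -22, "rx": 0, "ry": 0, "rz": 0, "claw": 255}, {"x": 46, "y": 0, "z": -40, "rx": 0, "ry": 0, "rz": 0, "claw": 255}, {"x": 65, "y": 0, "z": -60, "rx": 0, "ry": 0, "rz": 0, "claw": 255}, {"x": 65, "y": 0, "z": -60, "rx": 0, "ry": 0, "rz": 0, "claw": 255}, {"x": 65, "y": 0, "z": -60, "rx": 0, "ry": 0, "rz": 0, "claw": 255}])

```text
time_s: 6.62
position: [0.5814, 0.2022, 0.1959]
tcp_rot: [[-0.062, 0.997, 0.053], [0.764, 0.081, -0.64], [-0.642, 0.001, -0.766]]
force: [-0.7, 0.9, 0.2]
opening: 0.004
grasp_force: 0.0
```

```bash
python3 chk.py
python3 - <<'E'
from h import *
from rig import capture
a,_=capture("side");b,_=capture("scene");
cv2.imwrite("pics/f.png",cv2.resize(np.hstack([a[110:230,290:420],b[150:270,250:380]])[...,::-1],None,fx=3,fy=3,interpolation=cv2.INTER_CUBIC))
E
```

```text
[0.597  0.0051 0.0971]
[0.5966 0.0047 0.0921]
[0.5951 0.0028 0.0817]
[0.2614, 0.2613, 0.2618, 0.2605, 0.26, 0.2594, 0.2601, 0.262]
```

View pics/f.png

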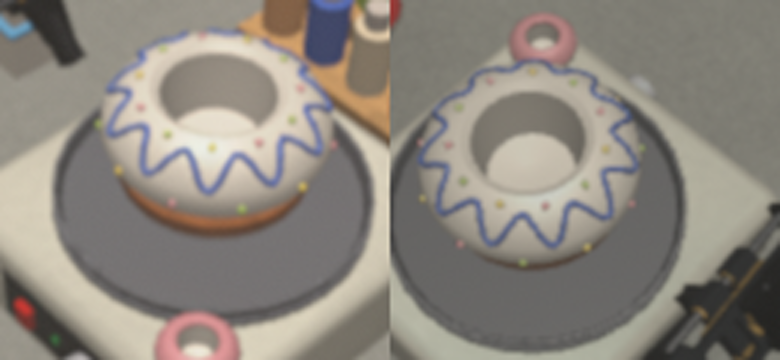

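The bat and planter sit level and central on the head, with the planter at (0.597, 0.005) against the head at (0.597, 0.004). The gripper is well clear, so I'm handing in.

```bash
python3 -c "
from rig import *
print(hand_in())"
```

```text
the job is handed in; nothing more can be done
None
```

The bat was swung round the near pin and dropped over the far pin; by the final images it lies flat, with the planter level and within about 1 mm of the wheel-head's centre. The arm is backed off clear and the job is handed in; no verdict was returned.

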